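# Reset the dry-block heater through its shuttered well

### The arm

A 7-joint arm with a two-finger parallel gripper is mounted at the origin on the work surface. World frame = base frame: x ahead of the robot, y to its left, z up, the work surface at z = 0. Lengths are in m, angles in rad, forces in N, time in s.
With the tool pointing down it reaches from about 0.375 to 0.925 m from the base axis. Payload 3.1 kg.
Tool frame: the origin (TCP) lies between the finger pads; the fingertips stand 19 mm ahead of it and the grasp point (between the pads) is the TCP; z points along the fingers, y is the line along which they close (so a half turn about z gives the same grasp; the last joint's range is limited). The gripper opens to 85 mm and grips with 20 to 120 N. Pads are 22 mm wide; open, the fingers measure 114 mm over their backs; the gripper's body (76 mm by 85 mm) begins 54 mm behind the grasp point. The pads swing forward as they close: fully open they stand 13 mm farther back than shut.
Start: joints at [-1.309, 0.383, 0.044, 1.598, -0.018, 1.161, -0.05], TCP at [0.229, 0.608, 0.25] pointing down, gripper open.
Joint ranges: [-2.61, 2.61], [-0.41, 2.15], [-1.48, 1.57], [0, 2.5], [-1.57, 4.71], [0.05, 1.97], [-2.85, 2.85]. Speed limits (rad/s): [2.79, 2.79, 3.14, 3.14, 3.14, 3.14, 3.14].

### API

Orientations are given as a unit quaternion [x, y, z, w].
In Python, from bench import move_ptp, movel, move_j, move_gripper, pause, inverse_kinematics, read_camera, camera_params, MotionError, sign_off, look_for, tip_of, read_time_s, read_qpos, read_joint_vel, read_effort, read_eef_pos, read_tcp_rot, read_ft_force, read_ft_torque, read_finger_gap, read_grasp_force gives the robot as it stands. Calls block until the motion is done:
- move_ptp(position, orientation): joint-space move of the TCP to a pose.
- movel(position, orientation=None, speed=0.15): straight line of the TCP; orientation=None keeps the orientation; speed is the mean speed in m/s.
- move_j(angles): joint-space move.
- move_gripper(opening, effort=None): finger opening in m; effort is the grip in N (None keeps the last); returns when the fingers have stopped.
- pause(seconds).
- inverse_kinematics(position, orientation): joint angles nearest the present ones, or None.
- read_camera(name): name is "scene" or "top" or "wrist"; returns the picture (420x560x3 uint8, red, green, blue); there is no depth.
- camera_params(name): a dict with "K" (3x3 intrinsics, pixels), "camera_from_world" (4x4, takes a point from world to camera coordinates). Camera axes: x right, y down, z forward; pixel columns grow to the right and rows downward; lengths in m; the calibration is good to about 2 mm. The wrist camera is an equidistant fisheye: a pixel r from the principal point sees the ray r / f radians off the axis. A picture is of the moment at which its call begins: read the wrist's pose just before it. camera_params takes no time and is no camera call; for the wrist camera it gives the pose at the moment of the call.
A pose or a line that the arm cannot do raises MotionError and nothing moves.
- sign_off(): hands the job in; it is judged then, once.
Trained networks look in the newest picture that a camera, given by its name, has taken for a name from the list of things; names that differ only in an ending like _2 or _b are one class to them, and where a whole thing is asked for, a point or a joint stands for the part that bears it (a point fixed in the world has none). Each returns a list of dicts, best first, with "confidence" (0 to 1); they miss things now and then, are a little off and sometimes report something else, mostly with a low value. They report only what shows in the picture. A call takes as long as a camera call.
- look_for(camera, name): "at" ([column, row] in pixels, amid what is visible of it).
- tip_of(camera, name): "at" ([column, row] in pixels: a listed point, or the origin of a listed thing).
Readings, each from a call of its own:
- read_time_s(): time.
- read_qpos(): joint angles.
- read_joint_vel(): joint speeds.
- read_effort(): joint torques, N m.
- read_eef_pos(): TCP position.
- read_tcp_rot(): TCP orientation.
- read_ft_force(): force on the tool from outside, world axes, zero at the start.
- read_ft_torque(): the same for the moment, N m.
- read_finger_gap(): finger opening in m.
- read_grasp_force(): force on a finger pad.
Only numpy, scipy, OpenCV 4.12 (cv2) and the standard library are available. Lean on these libraries where they do the work, as an engineer would, in place of code of your own. Each camera call takes 0.05 s, during which the arm holds its last target. There are 200 camera calls.

### The job

The dry-block heater's over-temperature cut-out has tripped. Push the blue shutter on its top deck fully open towards the heater's left (as seen facing its front panel), reach into the well beneath it with a fingertip and press the sunken red reset key all the way down, let the key spring back up, then push the shutter fully shut over the well again. Only push and press: never pinch the shutter's fin, and leave the vial, the tip box and the bottle where they stand.

Things in the scene. Friction and masses are not known exactly. Their poses are not given: they have to be found in the camera images.
- heater: cream bench-top dry-block heater, fixed to the bench, 230 (x) x 290 (y) x 95 mm high; origin at the centre of its underside on the bench, x to its rear, y to its left as seen from its front panel, z up. Its flat top deck lies at z = 95 mm. Behind the shutter, from x = 12 to 100 and y = -125 to 35 mm, an aluminium block stands 12 mm above the deck (19 mm with tube caps).
- well_mouth (a point): centre of the mouth of the reset well, level with the deck, fixed in the heater at x = -50, y = -45, z = 95 mm; axes as the heater. The well is a rectangular pit 36 mm along x and 56 mm along y with straight walls, 40 mm deep to its floor; the red key stands in its middle. Covered by the shutter while that is shut.
- key_top (a point): centre of the flat top of the red reset key, a round button 24 mm across in the middle of the well. Up, its top is 30 mm below the deck (10 mm above the well's floor); it goes 6 mm straight down against a spring, starting at about 1.8 N and needing about 6 N at the bottom, and springs back when let go.
- reset_key (a joint): travel of the red key in m: 0 up, 0.006 fully down
- fin_top (a point): centre of the top of the fin that stands across the middle of the shutter; moves with the shutter; axes as the heater. The shutter is a blue plate 50 (x) x 68 (y) mm whose upper face is 5 mm above the deck; the fin is 30 mm along x, 8 mm thick along y, and rises 20 mm above the plate, its top 25 mm above the deck. Shut, it is straight above the well's centre; low aluminium rails (5 mm high) run along both sides.
- shutter (a joint): slide of the shutter in m along the heater's +y: 0 shut (well covered), 0.070 fully open (well free, the plate's edge then 8 mm clear of the well); about 2 N of friction, it stays where it is left; firm stops at both ends. Starts at or near shut.
- fin_right: the half of the fin's thickness on the heater's -y side (30 x 4 x 16 mm below the fin's cap); the face to push for opening. Origin under the fin's middle, at deck level.
- fin_left: the half of the fin's thickness on the heater's +y side, the face to push for shutting. Origin under the fin's middle, at deck level. Force on both halves at once counts as pinching.
- vial: small amber glass vial with white cap, loose, standing on the heater's deck to the left of the open shutter, 26 mm across, 42 mm high; origin at the centre of its underside. Leave alone.
- tip_box: blue pipette-tip box with a yellow band and white lid, loose on the bench to the right of the heater, 82 x 120 x 68 mm high; origin at the centre of its underside. Leave alone.
- bottle: round bottle with blue cap, loose on the bench to the left of the heater, 56 mm across, 115 mm high; origin at the centre of its underside. Leave alone.

How it is judged:
By the outcome, as a careful person would: the job done as asked, in the order asked, and still so for the second after the job is handed in, with the robot touching nothing.
It also fails if it takes over 51 s, if anything falls off the work surface, if the arm or the gripper's body presses on something with over 40 N, if the wrist force passes 120 N, or if a joint passes its speed limit or range.

## Working session

There is one attempt and no reset: what is moved stays moved. The work goes in short steps, each a Python script; the robot and the scene stay as the last script left them, time stands still between calls to the robot, and variables do not carry over. Pictures are saved under pics/ and viewed, at most 10 in all, crops included, and the job is handed in when it is done.

```bash
mkdir -p pics
python3 - <<'E'
from bench import *
import cv2, numpy as np
np.set_printoptions(precision=4,suppress=True)
for c in ["scene","top"]:
    im=read_camera(c); cv2.imwrite(f"pics/{c}0.png",im[:,:,::-1])
    p=camera_params(c); print(c,p["K"].tolist(),p["camera_from_world"])
    for n in ["fin_top","well_mouth","heater","vial","bottle","tip_box"]:
        print(n,[(np.round(d["at"],1).tolist(),round(d["confidence"],2)) for d in tip_of(c,n)[:2]])
print(read_time_s(),read_eef_pos(),read_tcp_rot(),read_ft_force())
E
```

```text
scene [[499.36132914113546, 0.0, 288.0507160073081], [0.0, 499.36132914113546, 206.93216745070416], [0.0, 0.0, 1.0]] [[-0.8507  0.5256 -0.0132  0.4598]
 [ 0.3733  0.5862 -0.719  -0.1709]
 [-0.3701 -0.6166 -0.6948  1.3982]
 [ 0.      0.      0.      1.    ]]
fin_top [([292.6, 194.7], 0.6)]
well_mouth [([289.7, 200.6], 0.67), ([327.8, 254.0], 0.56)]
heater [([277.4, 252.1], 0.89)]
vial [([329.3, 253.8], 0.61)]
bottle [([326.5, 331.8], 0.8)]
tip_box [([253.0, 185.2], 0.86)]
top [[401.9057626262302, 0.0, 275.6172183028599], [0.0, 401.9057626262302, 213.96653506716748], [0.0, 0.0, 1.0]] [[-0.0264 -0.9996 -0.011   0.0494]
 [-0.9817  0.028  -0.1881  0.6047]
 [ 0.1884  0.0058 -0.9821  0.9266]
 [ 0.      0.      0.      1.    ]]
fin_top [([267.5, 231.2], 0.92)]
well_mouth [([272.1, 229.0], 0.7)]
heater [([254.8, 216.9], 0.83)]
vial [([203.2, 232.1], 0.49)]
bottle [([174.1, 204.8], 0.76), ([257.2, 219.7], 0.37)]
tip_box [([345.1, 236.9], 0.59)]
0.7 [0.2289 0.6084 0.2503] [ 0.1789  0.9839  0.0001 -0.    ] [-0.0874 -0.4908  0.4192]
```

View both.

View pics/scene0.png

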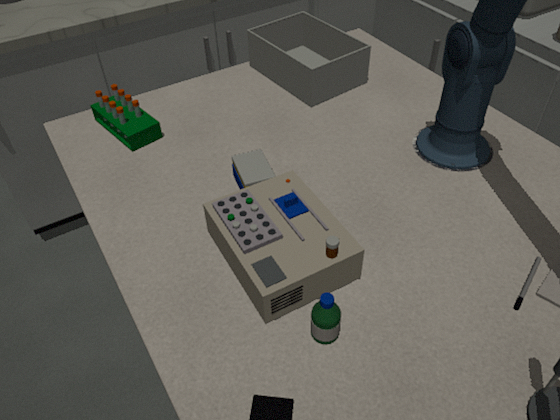

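View pics/top0.png

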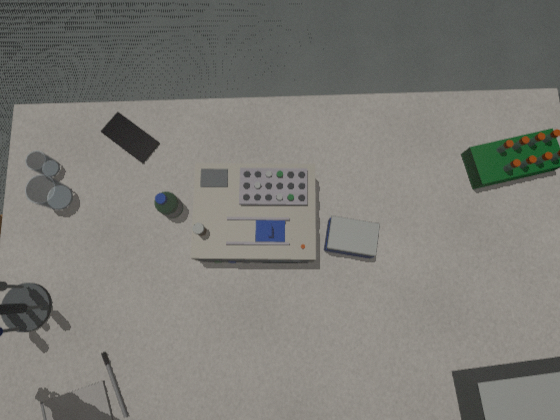

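```bash
cat > h.py <<'E'
from bench import *
import cv2, numpy as np
np.set_printoptions(precision=4,suppress=True)
def ray(p,uv,fish=False):
    K=np.array(p["K"]);T=np.array(p["camera_from_world"]);R=T[:3,:3]
    x=np.array([(uv[0]-K[0,2])/K[0,0],(uv[1]-K[1,2])/K[1,1]])
    if fish:
        r=np.linalg.norm(x); d=np.r_[x/max(r,1e-9)*np.sin(r),np.cos(r)]
    else: d=np.r_[x,1]
    return -R.T@T[:3,3], R.T@d
def at_z(p,uv,z,fish=False):
    o,d=ray(p,uv,fish); return o+d*(z-o[2])/d[2]
def q(psi): return [-np.sin(psi/2),np.cos(psi/2),0,0]
E
python3 - <<'E'
from h import *
t=camera_params("top"); s=camera_params("scene")
print("fin",at_z(t,(267.5,231.2),.12),at_z(s,(292.6,194.7),.12), "well",at_z(t,(272.1,229),.095),at_z(s,(289.7,200.6),.095))
a,b=at_z(t,(227,219.5),.1),at_z(t,(289,219.5),.1); print("rail",a,b)
print("vial",at_z(t,(203.2,232.1),.095),at_z(s,(329.3,253.8),.095))
f=at_z(t,(267.5,231.2),.12)
psi=0.0
move_gripper(0.0,30)
move_ptp([f[0],f[1],.30],q(psi))
print(read_time_s(),read_eef_pos(),read_tcp_rot(),read_qpos(),read_finger_gap())
p=camera_params("wrist"); im=read_camera("wrist"); cv2.imwrite("pics/w1.png",im[:,:,::-1])
print(p)
for n,z in [("fin_top",.12),("well_mouth",.095),("heater",0),("vial",.095)]:
    print(n,[(np.round(d["at"],1).tolist(),round(d["confidence"],2),at_z(p,d["at"],z,True)) for d in tip_of("wrist",n)[:2]])
E
```

```text
fin [0.5545 0.0519 0.12  ] [0.5526 0.0415 0.12  ] well [0.5631 0.0417 0.095 ] [0.554  0.0313 0.095 ]
rail [0.5878 0.1466 0.1   ] [0.5837 0.0017 0.1   ]
vial [0.5603 0.203  0.095 ] [0.569 0.205 0.095]
3.775 [0.5545 0.0535 0.2999] [-0.0012  1.      0.0002 -0.0001] [-0.6579  0.1755  0.5503  1.7891 -0.0985  1.2042  1.494 ] -0.0002097864606663329
{'K': array([[325.1923,   0.    , 276.71  ],
       [  0.    , 325.1923, 208.3885],
       [  0.    ,   0.    ,   1.    ]]), 'camera_from_world': array([[-0.0017,  1.    ,  0.    , -0.0532],
       [ 0.9503,  0.0016,  0.3114, -0.583 ],
       [ 0.3114,  0.0005, -0.9503,  0.2542],
       [ 0.    ,  0.    ,  0.    ,  1.    ]])}
fin_top [([271.1, 197.4], 0.78, array([0.5629, 0.0487, 0.12  ]))]
well_mouth [([265.1, 188.5], 0.91, array([0.5605, 0.042 , 0.095 ]))]
heater [([297.9, 203.0], 0.88, array([0.6056, 0.0831, 0.    ]))]
vial [([414.1, 197.2], 0.89, array([0.5689, 0.2076, 0.095 ]))]
```

View pics/w1.png

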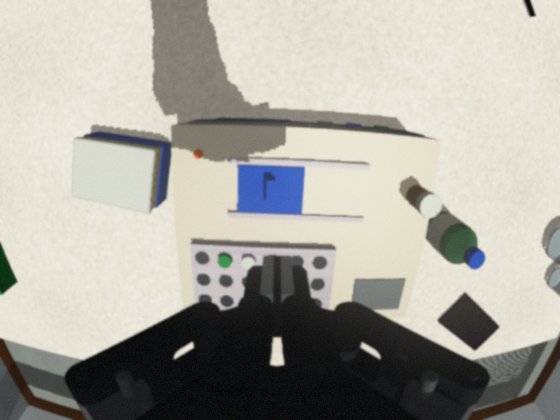

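Run:
```python
from h import *
p=camera_params("wrist"); im=cv2.imread("pics/w1.png")
hsv=cv2.cvtColor(im,cv2.COLOR_BGR2HSV)
m=cv2.inRange(hsv,(105,150,60),(130,255,255)); m[:150]=0;m[230:]=0;m[:,:225]=0;m[:,320:]=0
ys,xs=np.nonzero(m)
P=np.array([at_z(p,(x,y),.1,True)[:2] for x,y in zip(xs,ys)],np.float32)
print("plate",cv2.minAreaRect(P), len(P))
for n,a,b,z in [("railF",(232,161),(369,166),.1),("railR",(228,212),(362,218),.1),("front",(172,126),(438,139),.095),("blk",(192,242),(335,247),.107)]:
    A,B=at_z(p,a,z,True),at_z(p,b,z,True); print(n,A,B,np.arctan2(-(B-A)[0],(B-A)[1]),np.linalg.norm(B-A))
c=cv2.resize(im[100:330,150:450],None,fx=2.6,fy=2.6,interpolation=cv2.INTER_CUBIC); cv2.imwrite("pics/w1c.png",c)
```

```text
plate ((0.5603126287460327, 0.04642421379685402), (0.06475178152322769, 0.048175740987062454), 87.72796630859375) 2760
railF [0.5303 0.008  0.1   ] [0.5345 0.1488 0.1   ] -0.02947994171304142 0.14082668923656097
railR [0.5848 0.0017 0.1   ] [0.5916 0.1455 0.1   ] -0.04744856589604186 0.14392237389740614
front [ 0.4927 -0.0552  0.095 ] [0.5024 0.2296 0.095 ] -0.033951290224338584 0.2849273045672557
blk [ 0.617 -0.039  0.107] [0.6223 0.1163 0.107 ] -0.03442822313814489 0.1553976016854089
```

View pics/w1c.png

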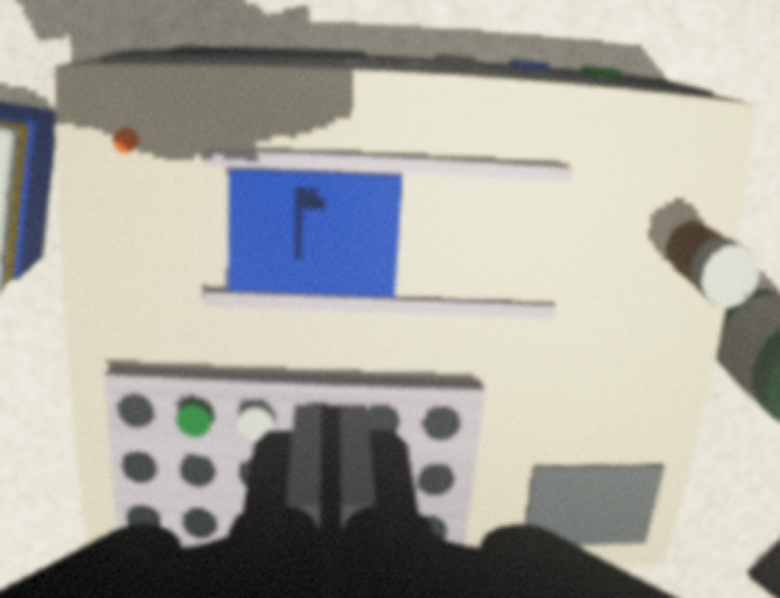

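```bash
cat >> h.py <<'E'
PSI=-0.036
R=np.array([[np.cos(PSI),-np.sin(PSI)],[np.sin(PSI),np.cos(PSI)]])
W=np.array([.560,.041])
def P(dx,dy,z): return [*(W+R@[dx,dy]),z]
def fy(f0): return float(R[:,1]@(np.array(read_ft_force())-f0)[:2])
def push(y,step,ymax,z,f0,lim,dx=0):
    """step along heater y until force exceeds lim"""
    while abs(y)<1 and (ymax-y)*step>0:
        y+=step; movel(P(dx,y,z),speed=.04); f=fy(f0)
        if abs(f)>lim: break
    return y,f
E
python3 - <<'E'
from h import *
z=.127
move_ptp(P(0,-.042,.18),q(PSI)); movel(P(0,-.042,z),speed=.1)
pause(.2); f0=np.array(read_ft_force()); print(f0,read_eef_pos(),read_time_s())
print(push(-.042,.004,.0,z,f0,1.0),read_time_s())
y=R[:,1]@(np.array(read_eef_pos())[:2]-W); print(y)
movel(P(0,y+.045,z),speed=.05); print(fy(f0))
print(push(y+.045,.003,.075,z,f0,7),read_time_s(),R[:,1]@(np.array(read_eef_pos())[:2]-W))
E
```

```text
[ 0.7616  0.924  -0.581 ] [ 0.5592 -0.001   0.1279] 5.4917
(-0.038000000000000006, -1.0932117597034356) 5.7417
-0.03730390586633629
-1.4903292903401537
(np.float64(0.05869609413366372), -10.888421038122658) 11.0583 0.053002272274707184
```

Run:
```python
from h import *
y=R[:,1]@(np.array(read_eef_pos())[:2]-W)
movel(P(0,y-.015,.127),speed=.08); movel(P(0,y-.03,.2),speed=.15); move_ptp(P(0,0,.26),q(PSI))
p=camera_params("wrist"); im=read_camera("wrist")
import pickle; pickle.dump(p,open("p2.pkl","wb"))
cv2.imwrite("pics/w2.png",im[:,:,::-1])
for n,z in [("fin_top",.12),("well_mouth",.095),("key_top",.065),("vial",.095)]:
    print(n,[(np.round(d["at"],1).tolist(),round(d["confidence"],2),at_z(p,d["at"],z,True)) for d in tip_of("wrist",n)[:2]])
print(read_time_s(),read_eef_pos())
cv2.imwrite("pics/w2c.png",cv2.resize(im[100:330,150:450,::-1],None,fx=2.6,fy=2.6,interpolation=cv2.INTER_CUBIC))
```

```text
fin_top [([358.6, 201.6], 0.68, array([0.5635, 0.1122, 0.12  ]))]
well_mouth [([278.9, 192.3], 0.93, array([0.5597, 0.0434, 0.095 ]))]
key_top [([279.9, 185.9], 0.66, array([0.5613, 0.0446, 0.065 ]))]
vial [([444.6, 195.0], 0.88, array([0.5674, 0.2112, 0.095 ])), ([459.8, 224.8], 0.34, array([0.601 , 0.2355, 0.095 ]))]
12.7333 [0.5587 0.0419 0.258 ]
```

View pics/w2c.png

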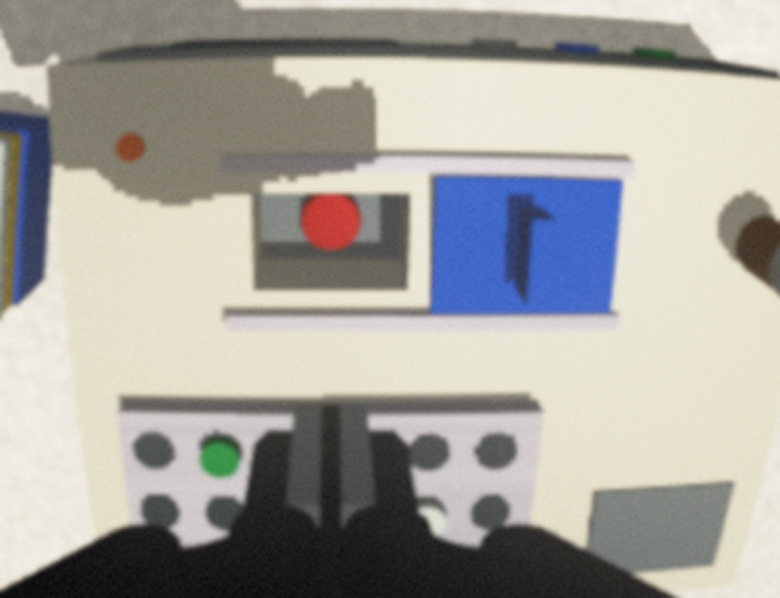

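Run:
```python
from h import *
import pickle; p=pickle.load(open("p2.pkl","rb"))
c=[at_z(p,(150+u/2.6,100+v/2.6),.095,True) for u,v in [(255,193),(408,195),(407,290),(255,290)]]
print(np.array(c),np.mean(c,0)); k=at_z(p,(150+330/2.6,100+221/2.6),.065,True); print("key",k)
e=[at_z(p,(150+u/2.6,100+v/2.6),.1,True) for u,v in [(432,176),(622,180),(610,314),(430,313)]]; print(np.array(e),np.mean(e,0))
```

```text
[[0.5416 0.0161 0.095 ]
 [0.5443 0.0695 0.095 ]
 [0.5794 0.0687 0.095 ]
 [0.5773 0.0138 0.095 ]] [0.5607 0.042  0.095 ]
key [0.5603 0.0416 0.065 ]
[[0.5368 0.0774 0.1   ]
 [0.5395 0.1461 0.1   ]
 [0.5901 0.1446 0.1   ]
 [0.5867 0.0765 0.1   ]] [0.5633 0.1112 0.1   ]
```

```bash
sed -i 's/^W=.*/W=np.array([.5606,.0419])/' h.py
python3 - <<'E'
from h import *
movel(P(0,0,.14),speed=.12); pause(.2)
d=W-np.array(read_eef_pos())[:2]; print("err",d); f0=np.array(read_ft_force())
def T(z): a=P(0,0,z); return [a[0]+d[0],a[1]+d[1],z]
movel(T(.118),speed=.08); movel(T(.091),speed=.05); pause(.1)
print(read_eef_pos(),np.array(read_ft_force())-f0)
z=.091
while z>.066:
    z-=.0015; movel(T(z),speed=.03); pause(.05)
    f=np.array(read_ft_force())-f0; print(round(z,4),np.array(read_eef_pos())[2],f)
    if f[2]>14 or np.hypot(*f[:2])>8: break
pause(.2); print(read_eef_pos(),np.array(read_ft_force())-f0,read_time_s())
E
```

```text
err [-0.0006 -0.0001]
[0.5603 0.0418 0.0913] [-0.0839 -0.6968  0.1024]
0.0895 0.08959178409839305 [ 0.6216  0.511  -0.5322]
0.088 0.08792128968166914 [0.4335 0.5796 0.003 ]
0.0865 0.08642862542592256 [-0.1821  0.6852 -0.3802]
0.085 0.08491332186771633 [0.4236 0.4634 0.3114]
0.0835 0.0838058757026275 [-0.3507  0.9603  2.7468]
0.082 0.08225208627640214 [-0.1495  0.8427  3.0673]
0.0805 0.08072144336304223 [0.0868 0.1551 4.0332]
0.079 0.07921911605369648 [0.244  0.7931 4.6389]
0.0775 0.07815352366535006 [-0.0753  1.1335  8.2586]
0.076 0.07796346544299669 [-4.4925 -0.3165 16.8717]
[0.5603 0.0418 0.078 ] [-3.9433  0.581  15.7015] 18.5
```

Run:
```python
from h import *
movel(P(0,0,.10),speed=.05); movel(P(0,0,.165),speed=.12)
movel(P(0,.103,.165),speed=.15); movel(P(0,.103,.127),speed=.1); pause(.2)
f0=np.array(read_ft_force()); print(read_eef_pos(),read_time_s())
movel(P(0,.092,.127),speed=.06); print(fy(f0)); 
movel(P(0,.030,.127),speed=.05); print(fy(f0))
print(push(.030,-.003,.005,.127,f0,8)); y=R[:,1]@(np.array(read_eef_pos())[:2]-W); print(y,read_time_s())
movel(P(0,y+.015,.127),speed=.08); movel(P(0,y+.03,.2),speed=.15); move_ptp(P(0,0,.27),q(PSI))
p=camera_params("wrist"); im=read_camera("wrist")
cv2.imwrite("pics/w3c.png",cv2.resize(im[100:330,150:450,::-1],None,fx=2.6,fy=2.6,interpolation=cv2.INTER_CUBIC))
print([(d["at"],at_z(p,d["at"],.12,True)) for d in tip_of("wrist","fin_top")[:1]],read_time_s())
```

```text
[0.5651 0.1449 0.1279] 21.3917
-0.0747227133591771
0.9922988220091079
(0.009000000000000005, 11.029962987944224)
0.015651110386303627 24.8667
[([276.6, 196.0], array([0.5591, 0.041 , 0.12  ]))] 26.4583
```

View pics/w3c.png

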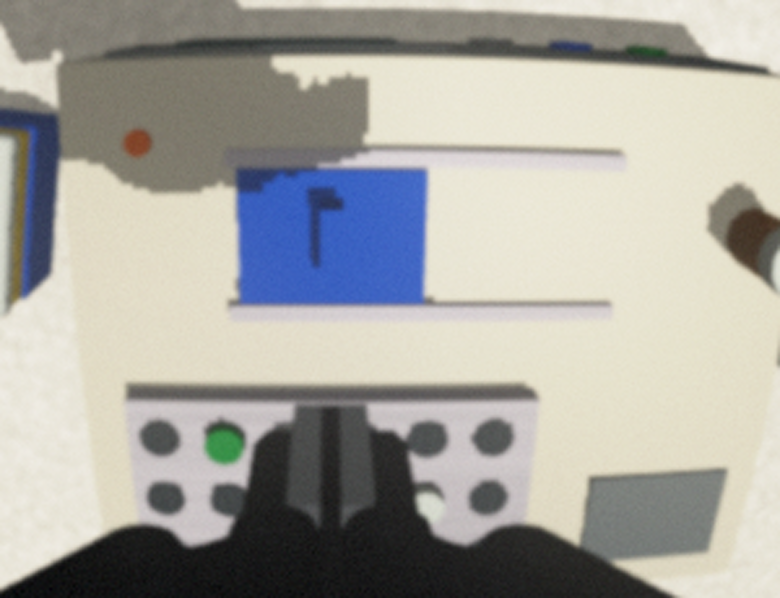

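The plate (crop columns 238–427, rows 168–303) covers the well. The fin is measured at y = 0.041, which matches the shut position, and the vial and tip box have not moved.

```bash
python3 -c "
from bench import *
print(sign_off())"
```

```text
the job is handed in; nothing more can be done
None
```

The job is handed in: I pushed the shutter fully open to its stop, pressed the red key to the bottom of its travel (about 16 N) and released it, then pushed the shutter shut to its stop by about 26.5 s of the 51 s; the final picture shows the well covered, but the key's return wasn't checked by camera.

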